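# Check the catch of the long instrument case

### The job

Before the long orange instrument case goes out on loan, check its catch: press the black thumb paddle so that the sprung lid pops fully open, then push the lid down until it snaps shut and stays shut on its own. Leave the shorter case next to it closed.

Things in the scene. Friction and masses are not known exactly. Their poses are not given: they have to be found in the camera images.
- long_case: Long orange case, fixed; in mm 120 deep (x), 200 wide (y), 68 high shut. Origin: underside centre, on the desk; z up; -x points out of its front (latch), +x to the hinge. Lid: 120 x 200 x 16 slab, hinge line along y at x +60, z 52 (its underside). Black latch mid-front: 20 wide hook at x -64 to -80, top 80 above desk, catches a lip at the lid's front edge; paddle before it.
- long_paddle (a point): Centre of the top of the long case's black thumb paddle, a plate 44 (x) by 34 (y) mm, level at rest, 36 mm above the desk, 103 mm in front of the case's origin, y 0. Pressed straight down it rocks with the hook about an axle 37 mm behind this point: some 6 mm frees the lid, 9 to 10 mm is its stop; takes 2.5 to 4 N, springs back when let go.
- long_lid (a joint): Long case's lid angle, rad: 0 shut (0.00 to 0.02 latched), 1.0 open at its stop, front edge 100 mm up. A soft spring opens it within 1 s once freed. Shut it by pushing its outer face down from above along the hinge arc; the last 20 mm ride over the hook: about 6 N at the front edge, 11 N half-way back; then the hook snaps over the lip. Shut, it bears 25 N.
- short_lid (a joint): Lid angle, rad, 0 shut, of the other, shorter orange case: 120 mm deep, only 120 mm wide, otherwise the same lid and latch. It stands beside the long one, left or right of it, and stays shut.
Not all that is in view belongs to the job. What is shaped like the part that bears short_lid but turquoise is not meant.

How it is judged (in metres and radians):
On the way:
1. the long case's lid has popped open (value of joint long_lid above 0.8 rad), for 0.2 s.
At the end, for the whole second after the job is handed in: The long case's lid is shut and held by its latch (lid angle under 0.05 rad, which the spring allows only when latched), and the short case's lid is shut too (under 0.05 rad) (value of joint each of long_lid, short_lid below 0.05 rad); the robot touches nothing.
It fails at once if the short case's lid opens (more than 0.15 rad) (value of joint short_lid above 0.15 rad).
It also fails if it takes over 43 s, if anything falls off the work surface, if the arm or the gripper's body presses on something with over 40 N, if the wrist force passes 120 N, or if a joint passes its speed limit or range.

### The arm

A 6-joint arm with a two-finger parallel gripper is mounted at the origin on the work surface. World frame = base frame: x ahead of the robot, y to its left, z up, the work surface at z = 0. Lengths are in mm, angles in rad, forces in N, time in s.
With the tool pointing down it reaches from about 275 to 750 mm from the base axis. Payload 10.2 kg.
Tool frame: the origin (TCP) lies between the finger pads; the fingertips stand 14 mm ahead of it and the grasp point (between the pads) lies 5 mm behind it (tip_reach is the distance from the TCP to the fingertips, in mm); z points along the fingers, y is the line along which they close (so a half turn about z gives the same grasp; the last joint's range is limited). The gripper opens to 85 mm and grips with 20 to 120 N. Pads are 22 mm wide; open, the fingers measure 114 mm over their backs; the gripper's body (76 mm by 85 mm) begins 54 mm behind the grasp point. The pads swing forward as they close: fully open they stand 13 mm farther back than shut.
Start: joints at [1.099, 0.313, 1.498, -0, 1.331, -0.223], TCP at [129.289, 508.837, 245.294] pointing down, gripper open.
Joint ranges: [-2.94, 2.94], [-0.97, 2.17], [0.19, 2.56], [-1.23, 4.37], [0.02, 3.11], [-2.88, 2.88]. Speed limits (rad/s): [2.39, 2.39, 3.01, 3.14, 3.14, 3.14].

### API

Orientations are given as a unit quaternion [w, x, y, z].
In Python, from rig import * gives the robot as it stands.
- The arm moves only by the tool arm_command, never from a script. Its argument "steps" is a list that holds one entry, the list of rows, each a list of 7 numbers: the opening, from 0 (shut) to 1 (fully open), then the shift along the tool's x, y, z each as a share of 0.05 m, from -1 to 1, then the turn, a rotation vector about the tool's x, y, z each as a share of 0.15 rad, from -1 to 1. A call has 1 to 8 rows; each row shifts and turns the commanded pose from where the row before left it, along the tool's axes as they then stand; what a row does not reach is not made up. A row lasts 1/8 s, in which the tool goes at most 62.5 mm and 10.7 degrees, less where a joint would pass 70% of its speed; a pose out of reach is approached as far as the arm can. A call with a number of a shift or a turn outside -1 to 1 is refused whole. A call with a gripper value outside its range is refused whole. The fingers move at their own pace and stop on an object; "squeeze" is the grip in N (left out, the last holds). Time passes only in rows, so rows that do not move let the fingers close. It gives the time, the measured TCP pose, the force, the opening and the grip force at its end, in the units of the state.
- sense(): the state, without advancing time (a new reading comes with each control period).
- capture(name): name is "side" or "top" or "wrist"; returns the picture (480x640x3 uint8, red, green, blue); there is no depth.
- get_calibration(name): a dict with "intrinsics" (3x3 intrinsics, pixels), "rvec" (rotation vector, rad) and "tvec" (3), from world to camera coordinates, as OpenCV has them; the wrist camera has in their place "T_tool_cam" (4x4, takes a point from camera to tool coordinates, whose origin is the TCP and whose axes are the flange's). Camera axes: x right, y down, z forward; pixel columns grow to the right and rows downward; lengths in mm; the calibration is good to about 2 mm. A picture is of the moment at which its call begins: read the wrist's pose just before it. get_calibration takes no time and is no camera call.
- finish_job(): hands the job in; it is judged then, once.
The state is a dict: "time_s": time; "joints": joint angles; "dq": joint speeds; "tau": joint torques, N m; "eef_pos": TCP position; "ee_rot": TCP orientation; "force": force on the tool from outside, world axes, zero at the start; "wrist_torque": the same for the moment, N m; "grip_width": opening from 0.0 (shut) to 1.0 (fully open); "grip_force": force on a finger pad.
Only numpy, scipy, OpenCV 4.12 (cv2) and the standard library are available. Lean on these libraries where they do the work, as an engineer would, in place of code of your own. Each camera call takes 0.05 s, during which the arm holds its last target. There are 200 camera calls.

## Working session

There is one attempt and no reset: what is moved stays moved. The work goes in short steps, Python scripts to look and compute and a tool call to move; the robot and the scene stay as the last step left them, time stands still between calls to the robot, and variables do not carry over. Pictures are saved under pics/ and viewed, at most 10 in all, crops included, and the job is handed in when it is done.

Besides the shell and the picture viewer there is one more tool, called after "Emit:" as name([rows], argument=value, ...), one row to a line, values as JSON. arm_command: Moves the arm, as the interface text tells. Its arguments: {"type":"object","properties":{"steps":{"type":"array"},"squeeze":{"type":"number"}},"required":["steps"]}

```bash
mkdir -p pics; cat > h.py <<'E'
from rig import *
import numpy as np, cv2
def cam(n):
    c=get_calibration(n); K=np.array(c["intrinsics"],float)
    R=cv2.Rodrigues(np.array(c["rvec"],float))[0]; t=np.array(c["tvec"],float).ravel()
    return K,R,t
def ray(n,uv):
    K,R,t=cam(n); d=R.T@np.linalg.inv(K)@np.array([*uv,1.]); return -R.T@t,d
def onz(n,uv,z):
    o,d=ray(n,uv); return o+d*(z-o[2])/d[2]
def proj(n,P):
    K,R,t=cam(n); q=K@(R@np.array(P,float)+t); return q[:2]/q[2]
def tri(a,ua,b,ub):
    A=np.zeros((3,3));v=np.zeros(3)
    for n,u in((a,ua),(b,ub)):
        o,d=ray(n,u); d/=np.linalg.norm(d); M=np.eye(3)-np.outer(d,d); A+=M; v+=M@o
    return np.linalg.solve(A,v)
E
python3 - <<'E'
from h import *
for n in("top","side"):
    cv2.imwrite(f"pics/{n}0.png",capture(n)[:,:,::-1])
    K,R,t=cam(n);print(n,-R.T@t,R[2])
print(sense())
E
```

```text
top [ 4.23991710e+02 -8.88940285e-01  1.02985613e+03] [ 0.08533689  0.00849781 -0.99631591]
side [310.41659073 623.18290709 520.3421773 ] [ 0.25055018 -0.77284147 -0.58304431]
{'time_s': 0.1, 'joints': array([ 1.09863870e+00,  3.13404115e-01,  1.49834245e+00, -6.07891022e-06,
        1.33099432e+00, -2.23383113e-01]), 'dq': array([ 0.00056334, -0.000576  , -0.00118355, -0.00093349,  0.00368459,
       -0.00101189]), 'tau': array([ 2.28457568e-03, -4.12895679e+01, -2.60143536e+01, -1.97989802e-04,
        3.11843425e-03,  4.15808904e-05]), 'eef_pos': array([129.17227381, 508.64877265, 244.79416562]), 'ee_rot': array([-1.92884227e-04,  1.24066008e-01,  9.92273801e-01, -5.40750908e-04]), 'force': array([-0.07911545,  0.07372839, -0.00096651]), 'wrist_torque': array([-0.01497974, -0.02545081,  0.04458687]), 'grip_force': 0.0, 'grip_width': 0.9979221182071674}
```

View pics/top0.png

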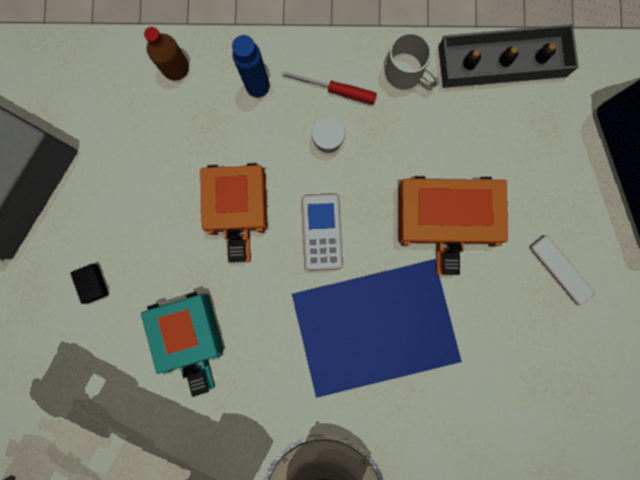

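View pics/side0.png

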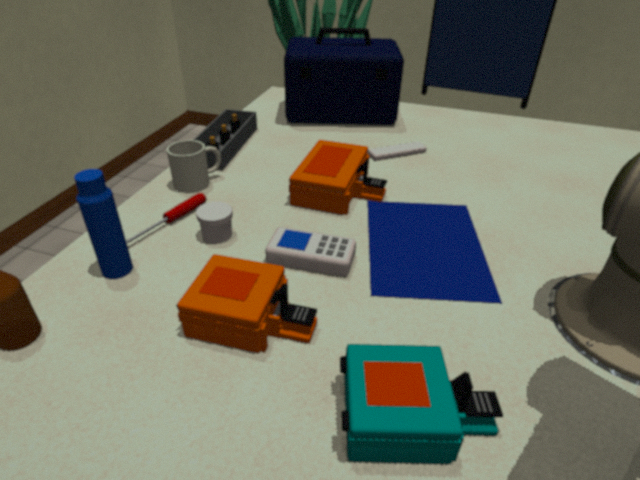

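The top view shows three latched cases: orange at (234,198), about as wide as it is deep; orange at (454,212), much wider; turquoise at (183,333). The long case is the wide orange one at (454,212), with its paddle near (450,262) in top and (375,188) in side. The orange one at (234,198) is the short case, and the turquoise one is a decoy.

```bash
python3 - <<'E'
from h import *
boxes={"top":(385,165,525,285),"side":(280,130,400,220)}
P={}
out=[]
for n,(x0,y0,x1,y1) in boxes.items():
    im=capture(n)[:,:,::-1].copy(); c=im[y0:y1,x0:x1]
    hsv=cv2.cvtColor(c,cv2.COLOR_BGR2HSV)
    org=cv2.inRange(hsv,(0,140,90),(20,255,255)); blk=cv2.inRange(hsv,(0,0,0),(180,255,60))
    big=cv2.resize(c,None,fx=4,fy=4,interpolation=cv2.INTER_CUBIC)
    cnt=max(cv2.findContours(org,0,1)[0],key=cv2.contourArea)
    r=cv2.minAreaRect(cv2.findContours(cv2.morphologyEx(org,cv2.MORPH_OPEN,np.ones((25,25))),0,1)[0][0]) if n=="top" else None
    print(n,r)
    if r:
        b=cv2.boxPoints(r)+[x0,y0]
        for p in b: print(p,onz("top",p,68).round(1))
    N,L,S,C=cv2.connectedComponentsWithStats(blk)
    for i in range(1,N):
        if S[i,4]>25: print("blk",S[i]+[x0,y0,0,0,0],C[i]+[x0,y0])
    out.append(cv2.resize(big,(560,int(560*big.shape[0]/big.shape[1]))) if n=="top" else big)
w=560
cv2.imwrite("pics/crop_top.png",out[0]); cv2.imwrite("pics/crop_side.png",out[1])
E
```

```text
top ((69.5, 45.0), (62.0, 103.0), 90.0)
[403. 179.] [ 614.8 -143.9   68. ]
[506. 179.] [ 616.9 -339.6   68. ]
[506. 241.] [ 498.6 -337.4   68. ]
[403. 241.] [ 496.4 -143.8   68. ]
blk [399 186   3  55 129] [399.79844961 216.0620155 ]
blk [442 242  20  33 483] [451.10351967 257.50931677]
side None
blk [357 160  29  29 293] [369.50511945 177.54266212]
```

View pics/crop_top.png

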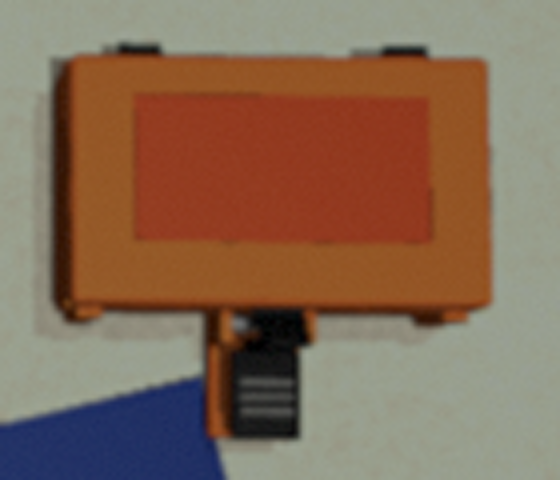

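View pics/crop_side.png

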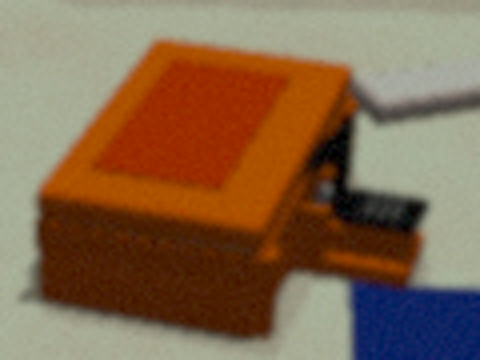

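The crops confirm it: a wide orange case with its front facing the robot. The paddle spans (443..459.5, 251..274) in top and is centred near (375,183) in side.

```bash
python3 - <<'E'
from h import *
print("paddle tri",tri("top",(451.2,262.7),"side",(375.2,182.7)), onz("top",(451.2,262.7),36), onz("side",(375.2,182.7),36))
side=[(280+155/4,130+42/4),(280+352/4,130+68/4),(280+262/4,130+240/4),(280+40/4,130+203/4)]
top=[(507,180),(507.5,241.2),(403,240.8),(402.5,179.5)]
Q=[]
for a,b in zip(top,side):
    p=tri("top",a,"side",b);Q.append(p);print(p.round(1),onz("top",a,68).round(1),onz("side",b,68).round(1))
print(np.mean(Q,0))
E
```

```text
paddle tri [ 457.63447685 -242.30096862   34.21735419] [ 457.66895104 -241.85198112   36.        ] [ 457.00030458 -239.14514531   36.        ]
[ 616.6 -342.6   64.1] [ 615.  -341.4   68. ] [ 614.8 -334.4   68. ]
[ 498.5 -340.4   67.3] [ 498.3 -340.2   68. ] [ 498.4 -338.8   68. ]
[ 497.5 -144.6   62.1] [ 496.7 -143.8   68. ] [ 495.4 -134.7   68. ]
[ 614.5 -144.1   61.3] [ 613.8 -143.    68. ] [ 609.4 -133.    68. ]
[ 556.77079919 -242.94319527   63.71365188]
```

Emit:
arm_command([
  [[0, 0, 0, 0, 0, 0, -0.83], [0, 0, 0, 0, 0, 0, -0.83], [0, -0.43, -1, 0, 0, 0, 0], [0, -0.43, -1, 0, 0, 0, 0], [0, -0.43, -1, 0, 0, 0, 0], [0, -0.43, -1, 0, 0, 0, 0], [0, -0.43, -1, 0, 0, 0, 0], [0, -0.43, -1, 0, 0, 0, 0]],
])

```text
time_s: 1.2
eef_pos: [258.6, 207.3, 245.4]
ee_rot: [0.0, -0.0, 1.0, 0.0]
force: [1.2, 0.2, -0.1]
grip_width: 0.005
grip_force: 0.0
```

Emit:
arm_command([
  [[0, -0.43, -1, 0, 0, 0, 0], [0, -0.43, -1, 0, 0, 0, 0], [0, -0.43, -1, 0, 0, 0, 0], [0, -0.43, -1, 0, 0, 0, 0], [0, -0.43, -1, 0, 0, 0, 0], [0, -0.43, -1, 0, 0, 0, 0], [0, 0, 0, 0, 0, 0, 0]],
])

```text
time_s: 2.08
eef_pos: [388.0, -93.6, 244.8]
ee_rot: [-0.0, 0.002, 1.0, 0.0]
force: [0.4, -0.7, 0.3]
grip_width: -0.002
grip_force: 0.0
```

Emit:
arm_command([
  [[0, -0.41, -0.98, 0, 0, 0, 0], [0, -0.41, -0.98, 0, 0, 0, 0], [0, -0.41, -0.98, 0.4, 0, 0, 0], [0, 0, 0, 0.9, 0, 0, 0], [0, 0, 0, 0.9, 0, 0, 0], [0, 0, 0, 0.9, 0, 0, 0], [0, 0, 0, 0, 0, 0, 0]],
])

```text
time_s: 2.95
eef_pos: [447.7, -236.3, 88.3]
ee_rot: [-0.002, -0.0, 1.0, 0.002]
force: [-0.9, 0.9, 0.2]
grip_width: -0.002
grip_force: 0.0
```

```bash
python3 - <<'E'
from h import *
s=sense();print(s["eef_pos"],s["force"])
im=capture("side")[110:230,270:430,::-1]
cv2.imwrite("pics/hover.png",cv2.resize(im,None,fx=4,fy=4,interpolation=cv2.INTER_CUBIC))
E
```

```text
[ 447.74454055 -236.30607663   88.31412995] [-0.90540509  0.93393908  0.20954806]
```

View pics/hover.png

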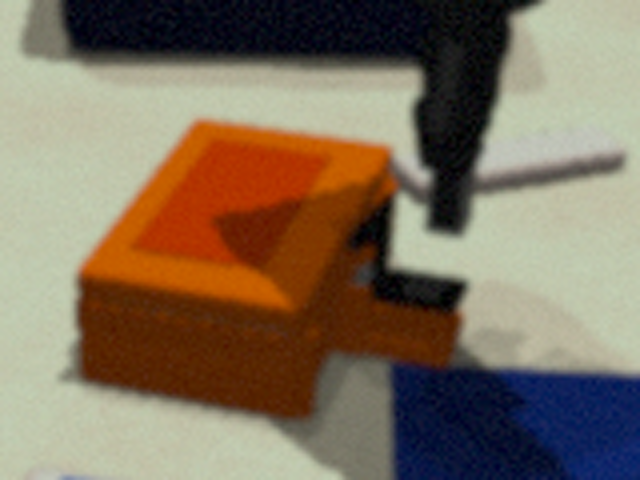

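The gripper is shut and hovering above the front half of the paddle. The tip is at crop (447,228), and the paddle lies below it at (425,290).

Emit:
arm_command([
  [[0, 0, -0.1, 0.3, 0, 0, 0], [0, 0, 0, 0.3, 0, 0, 0], [0, 0, 0, 0.06, 0, 0, 0], [0, 0, 0, 0.06, 0, 0, 0], [0, 0, 0, 0, 0, 0, 0]],
])

```text
time_s: 3.62
eef_pos: [449.0, -243.1, 54.4]
ee_rot: [0.0, -0.0, 1.0, -0.0]
force: [0.2, -0.3, 0.6]
grip_width: -0.002
grip_force: 0.0
```

Emit:
arm_command([
  [[0, 0, 0, 0.06, 0, 0, 0], [0, 0, 0, 0.06, 0, 0, 0], [0, 0, 0, 0, 0, 0, 0]],
])

```text
time_s: 4.0
eef_pos: [448.9, -243.2, 48.2]
ee_rot: [-0.0, -0.0, 1.0, -0.0]
force: [-0.8, 0.1, 0.6]
grip_width: 0.002
grip_force: 0.4
```

Emit:
arm_command([
  [[0, 0, 0, 0.06, 0, 0, 0], [0, 0, 0, 0.06, 0, 0, 0], [0, 0, 0, 0, 0, 0, 0]],
])

```text
time_s: 4.38
eef_pos: [448.9, -243.1, 42.2]
ee_rot: [-0.0, -0.0, 1.0, 0.0]
force: [-2.8, -0.7, 3.3]
grip_width: 0.001
grip_force: 1.8
```

Emit:
arm_command([
  [[0, 0, 0, 0.04, 0, 0, 0], [0, 0, 0, 0, 0, 0, 0], [0, 0, 0, 0, 0, 0, 0]],
])

```text
time_s: 4.75
eef_pos: [449.0, -243.2, 40.4]
ee_rot: [0.0, -0.0, 1.0, -0.0]
force: [-2.9, -1.1, 4.5]
grip_width: 0.001
grip_force: 2.5
```

```bash
python3 - <<'E'
from h import *
s=sense();print(s["eef_pos"],s["force"])
im=capture("side")[90:230,270:430,::-1]
cv2.imwrite("pics/press.png",cv2.resize(im,None,fx=4,fy=4,interpolation=cv2.INTER_CUBIC))
E
```

```text
[ 448.99606964 -243.16876939   40.39456005] [-2.86383927 -1.08478353  4.51008921]
```

View pics/press.png

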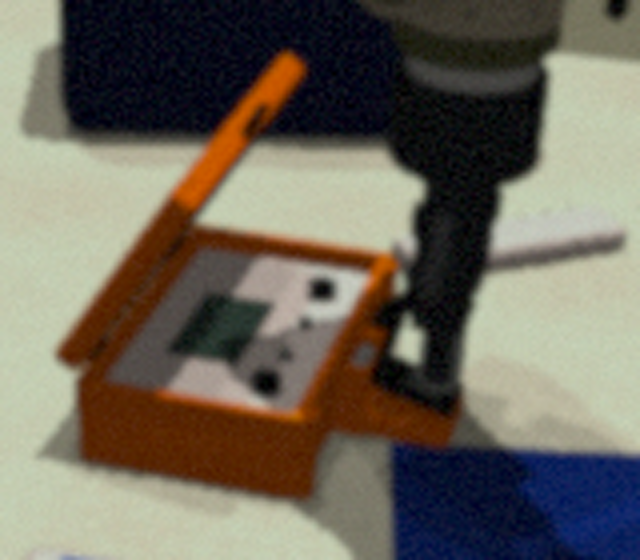

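The lid stands fully open against its stop, with the paddle held down. Next I'll release the paddle, rise, go over the lid and push it down along the hinge arc.

Emit:
arm_command([
  [[0, 0, 0, -0.5, 0, 0, 0], [0, 0, 0, -0.97, 0, 0, 0], [0, 0, 0, -0.97, 0, 0, 0], [0, 0, 0, -0.97, 0, 0, 0], [0, -0.92, 0, 0, 0, 0, 0], [0, -0.92, 0, 0, 0, 0, 0], [0, -0.92, 0, 0, 0, 0, 0], [0, 0, 0, 0, 0, 0, 0]],
])

```text
time_s: 5.8
eef_pos: [588.8, -242.3, 209.0]
ee_rot: [-0.0, -0.001, 1.0, 0.001]
force: [-0.5, 0.4, 0.1]
grip_width: -0.004
grip_force: 0.0
```

Emit:
arm_command([
  [[0, 0, 0, 0.5, 0, 0, 0], [0, 0, 0, 0, 0, 0, 0]],
])

```text
time_s: 6.05
eef_pos: [585.8, -242.6, 184.1]
ee_rot: [-0.002, 0.0, 1.0, 0.001]
force: [0.3, -0.6, 0.2]
grip_width: 0.001
grip_force: 0.0
```

Emit:
arm_command([
  [[0, 0, 0, 0.4, 0, 0, 0], [0, 0.1, 0, 0.1, 0, 0, 0], [0, 0.18, 0, 0.1, 0, 0, 0], [0, 0.18, 0, 0.1, 0, 0, 0], [0, 0.17, 0, 0.13, 0, 0, 0], [0, 0.17, 0, 0.13, 0, 0, 0], [0, 0, 0, 0, 0, 0, 0]],
])

```text
time_s: 6.92
eef_pos: [546.2, -243.1, 137.4]
ee_rot: [-0.001, 0.0, 1.0, 0.0]
force: [-0.4, -0.2, 1.2]
grip_width: 0.001
grip_force: 0.5
```

Emit:
arm_command([
  [[0, 0.14, 0, 0.16, 0, 0, 0], [0, 0.14, 0, 0.16, 0, 0, 0], [0, 0.1, 0, 0.18, 0, 0, 0], [0, 0.1, 0, 0.18, 0, 0, 0], [0, 0, 0, 0, 0, 0, 0]],
])

```text
time_s: 7.55
eef_pos: [522.2, -242.9, 103.0]
ee_rot: [-0.001, 0.0, 1.0, 0.001]
force: [-1.9, -0.2, 1.5]
grip_width: 0.004
grip_force: 0.6
```

```bash
python3 - <<'E'
from h import *
s=sense();print(s["eef_pos"],s["force"])
im=capture("side")[90:230,270:430,::-1]
cv2.imwrite("pics/push.png",cv2.resize(im,None,fx=4,fy=4,interpolation=cv2.INTER_CUBIC))
E
```

```text
[ 522.23876128 -242.9104469   102.97628518] [-1.92380843 -0.21737755  1.4916829 ]
```

View pics/push.png

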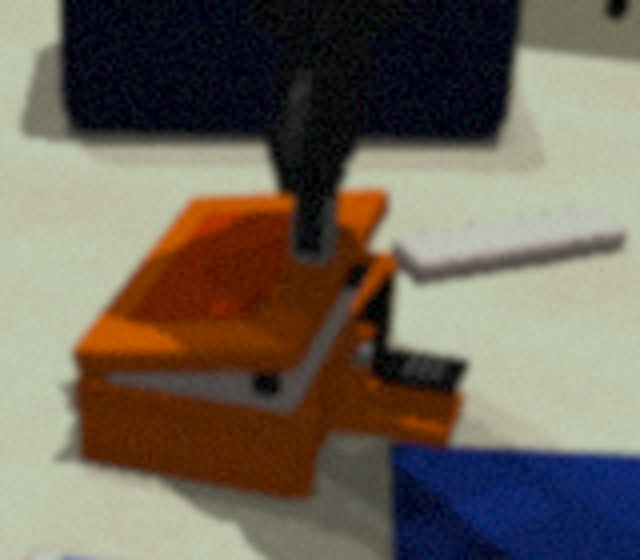

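The lid is about 0.2 rad open under the fingertip, with the tip at crop (312,255), well placed near the front edge. I'll push on down in small steps.

Emit:
arm_command([
  [[0, 0.04, 0, 0.1, 0, 0, 0], [0, 0.02, 0, 0.1, 0, 0, 0], [0, 0, 0, 0.08, 0, 0, 0], [0, 0, 0, 0.06, 0, 0, 0], [0, 0, 0, 0, 0, 0, 0]],
])

```text
time_s: 8.22
eef_pos: [519.7, -243.2, 86.6]
ee_rot: [-0.0, -0.0, 1.0, 0.0]
force: [-1.0, -0.7, 2.3]
grip_width: -0.001
grip_force: 0.9
```

Emit:
arm_command([
  [[0, 0, 0, 0.06, 0, 0, 0], [0, 0, 0, 0.03, 0, 0, 0], [0, 0, 0, 0, 0, 0, 0]],
])

```text
time_s: 8.6
eef_pos: [519.9, -243.0, 82.0]
ee_rot: [-0.0, -0.0, 1.0, 0.0]
force: [-0.9, -0.5, 1.3]
grip_width: 0.0
grip_force: 0.9
```

Emit:
arm_command([
  [[0, 0, 0, 0.03, 0, 0, 0], [0, 0, 0, 0, 0, 0, 0]],
])

```text
time_s: 8.85
eef_pos: [520.0, -243.1, 80.9]
ee_rot: [0.0, -0.0, 1.0, -0.0]
force: [-1.8, 0.8, 2.7]
grip_width: 0.003
grip_force: 1.7
```

Emit:
arm_command([
  [[0, 0, 0, 0.02, 0, 0, 0], [0, 0, 0, 0, 0, 0, 0]],
])

```text
time_s: 9.1
eef_pos: [520.0, -243.1, 80.7]
ee_rot: [0.0, -0.0, 1.0, -0.0]
force: [-4.8, 1.6, 11.4]
grip_width: -0.001
grip_force: 5.6
```

Emit:
arm_command([
  [[0, 0, 0, 0.02, 0, 0, 0], [0, 0, 0, 0, 0, 0, 0]],
])

```text
time_s: 9.35
eef_pos: [520.0, -243.2, 80.6]
ee_rot: [0.0, -0.0, 1.0, -0.0]
force: [-8.1, 4.2, 18.4]
grip_width: -0.001
grip_force: 9.5
```

Emit:
arm_command([
  [[0, 0, 0, -0.3, 0, 0, 0], [0, 0, 0, -0.8, 0, 0, 0], [0, 0, 0, -0.9, 0, 0, 0], [0, 0, 0, -0.9, 0, 0, 0], [0, 0, 0, 0, 0, 0, 0], [0, 0, 0, 0, 0, 0, 0], [0, 0, 0, 0, 0, 0, 0], [0, 0, 0, 0, 0, 0, 0]],
])

```text
time_s: 10.35
eef_pos: [519.8, -243.0, 222.9]
ee_rot: [-0.001, -0.0, 1.0, 0.0]
force: [0.3, -0.5, 0.3]
grip_width: -0.001
grip_force: 0.0
```

```bash
python3 - <<'E'
from h import *
s=sense();print(s["time_s"],s["eef_pos"],s["force"])
cv2.imwrite("pics/end.png",capture("side")[:,:,::-1])
E
```

```text
10.35 [ 519.75778266 -242.95203493  222.89591864] [ 0.32557068 -0.54430793  0.27406236]
```

View pics/end.png

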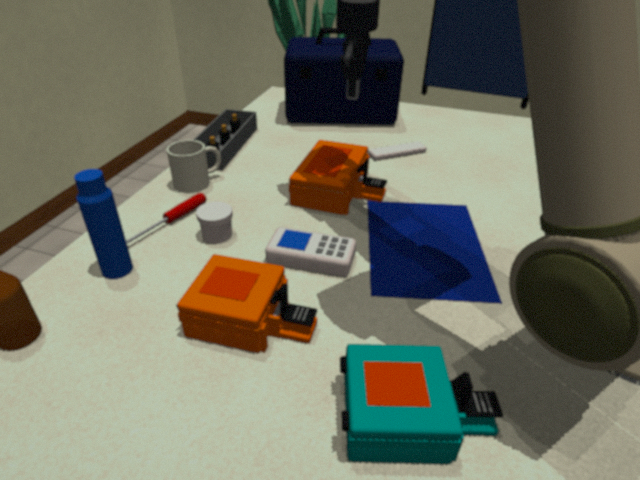

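A second after the arm lifted clear, the long case (330,175) looks as shut as in the first picture. The short case (235,300) is closed, and the gripper touches nothing.

```bash
python3 -c "
from rig import *
print(finish_job())"
```

```text
the job is handed in; nothing more can be done
None
```

I pressed the paddle, the long case's lid popped fully open, and I pushed it down until it stayed shut on its own; the short case stayed closed, and the job was handed in at about 10.4 s (verdict not shown).

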